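# Switch the keyed isolator on

## Task

Switch the workshop's yellow keyed isolator on: take the red key out of its wooden holder, put it upright into the round mouth, and turn it gently back and forth under light pressure, keeping below about 10 N, until you feel its blade drop into the hidden slot; press it fully in before turning on. Then turn the key gently clockwise to its stop at the red marks and let go, leaving it seated there; never force it, and leave the other things on the bench alone.

Things in the scene. Friction and masses are not known exactly. Their poses are not given: they have to be found in the camera images.
- key: Loose key, 0.08 to 0.17 kg, upright in the holder at first. Origin at the centre of its lower end, z up its axis, 72 mm tall. Flat blade at the bottom: 20 mm wide along x, 4 mm thick along y, 9 mm high; then a round shank 20 mm thick from 9 to 42 mm; then the bow. A half turn about z gives the same key.
- key_bow (a point): Middle of the key's flat red bow, on the key's axis 57 mm above its lower end; axes as the key's. The bow reaches 15 mm above and below this point, is 46 mm wide along x and 12 mm thick along y: grip it across the 12 mm, at this point or up to 8 mm higher.
- holder: Fixed light wooden block, 56 x 56 mm, 32 mm high, on a dark foot 80 x 70 mm. Origin under its centre, z up. A round hole 22 mm wide in its top, on the z axis, its floor 6 mm above the bench; the key stands on that floor, blade down, at some yaw.
- lock: Fixed isolator on a grey plate 90 x 110 x 6 mm. Origin on the bench under the axis of the key mouth, z up. Housing 64 x 64 mm, its yellow top 36 mm above the bench, with black cable glands at +y and -y. White marks (off) beside the mouth lie along the lock's x axis, red marks (on) 1 rad clockwise of them, seen from above.
- lock_mouth (a point): Centre of the round key mouth in the top of the housing, 36 mm above the bench: 22 mm wide, chamfered 2.5 mm, axes as the lock's. A soft black dust seal 5 mm down hides the inside and gives way to the key without force. Once seated, the key's lower end is 12 mm above the bench, or less while pressed.
- rotor_face (a point): On the mouth's axis 22 mm above the bench: flat face of a hidden rotor, with a straight slot across it, 6 mm wide, 10 mm deep. At first the slot lies somewhere within 0.45 rad either way of the lock's x axis (unseen). The rotor gives down 4 mm on a spring (1 N at first, 1.5 N more per mm) and pops up round the blade at the slot; a blade pressing its face below 8 N does not turn it.
- steel_rule: Bystander: loose steel rule, 26 x 210 x 10 mm, origin under its centre.
- pencil: Bystander: loose red pencil, 14 x 158 x 8 mm, origin under its centre.
- firmer_chisel: Bystander: loose chisel with a wooden handle, 30 x 222 x 28 mm, origin under its centre.
- red_pliers: Bystander: loose pliers with red handles, 58 x 177 x 12 mm, origin under its centre.
- whetstone: Bystander: loose grey stone, 32 x 110 x 26 mm, origin under its centre.
- pocket_tin: Bystander: loose flat tin, 68 x 98 x 22 mm, origin under its centre.
- red_marks: The two red marks beside the mouth. Origin at the lock's origin; its x axis runs through the marks. With the blade in the slot (0.1 rad play each way) the key turns the rotor against about 0.13 N m of friction, clockwise to a hard stop where the slot lies along the red marks; it stays where it is left. Anticlockwise it stops 0.6 rad past the white marks.
- ring_spanner: Bystander: loose small spanner, 22 x 128 x 5 mm, origin under its centre.

How it is judged (in metres and radians):
On the way:
1. the key's blade has dropped into the slot, before the key is turned on (z of key in the frame of lock below 0.0155 m and horizontal distance between key and lock below 0.004 m and not (angle between the x axis of key and the x axis of red_marks, either way round below 0.17 rad)), for 0.2 s.
At the end, for the whole second after the job is handed in: The released key stands at rest in the lock with its blade in the slot (lower end no more than 15.5 mm above the bench, within 4 mm of the mouth's axis, tilted less than 0.2 rad) and its blade within 0.17 rad of the red marks (z of key in the frame of lock below 0.0155 m and horizontal distance between key and lock below 0.004 m and angle between the x axis of key and the x axis of red_marks, either way round below 0.17 rad and angle between key's own z axis and vertical below 0.2 rad and linear speed of key below 0.02 m/s); the robot touches nothing.
It fails at once if the search is not gentle: more than 11 N between key and lock while the blade is not yet down in the slot (z of key in the frame of lock above 0.0155 m and contact force between key and lock above 11 N).
It fails at once if the key is forced: more than 40 N between key and lock (contact force between key and lock above 40 N).
It fails at once if a bystander is moved by more than 20 mm (distance of any of steel_rule, pencil, firmer_chisel, red_pliers, whetstone, pocket_tin, ring_spanner from where it was at the start of the episode above 0.02 m).
It also fails if it takes over 72 s, if anything falls off the work surface, if the arm or the gripper's body presses on something with over 40 N, if the wrist force passes 120 N, or if a joint passes its speed limit or range.

## Robot

A 6-joint arm with a two-finger parallel gripper is mounted at the origin on a cart in front of the work surface, level with it; the furniture and walls round the work are solid. World frame = base frame: x ahead of the robot, y to its left, z up, the work surface at z = 0. Lengths are in mm, angles in rad, forces in N, time in s.
With the tool pointing down it reaches from about 350 to 775 mm from the base axis. Payload 7.3 kg.
Tool frame: the origin (TCP) lies at the very end of the fingers, on their centre line; the grasp point (between the pads) lies 19 mm behind it; z points along the fingers, y is the line along which they close (so a half turn about z gives the same grasp; the last joint's range is limited). The gripper opens to 92 mm and grips with 3 to 60 N. Pads are 19 mm wide; open, the fingers measure 130 mm over their backs; the gripper's body (75 mm by 190 mm) begins 47 mm behind the grasp point.
Start: joints at [-1.46, 0.342, 1.524, -0, 1.275, -0.146], TCP at [133.365, -507.798, 226.741] pointing down, gripper open.
Joint ranges: [-2.53, 2.53], [-0.77, 2.02], [0.04, 2.7], [-1, 4.14], [0.28, 2.66], [-3.11, 3.11]. Speed limits (rad/s): [2.57, 2.57, 3.14, 3.14, 3.14, 3.14].

## Interface

Orientations are given as [roll, pitch, yaw] about the fixed x, y, z axes, in that order (R = Rz(yaw) Ry(pitch) Rx(roll)).
In Python, from plant import bot gives the robot as it stands.
- The arm moves only by the tool jog_arm, never from a script. Its argument "targets" is a list of rows, each an object with "xyz": the shift along the tool's x, y, z as a fraction of full scale, a list of three; "spin": the turn about the tool's z as a fraction of full scale. In form: [{"xyz": [x, y, z], "spin": spin}, ...]. A call has exactly 10 rows; each row shifts and turns the commanded pose from where the row before left it, along the tool's axes as they then stand; what a row does not reach is not made up. Full scale, the value 1, is 80 mm for a shift and 0.1 rad for a turn. A row lasts 1/8 s, in which the tool goes at most 62.5 mm and 10.7 degrees, less where a joint would pass 70% of its speed; a pose out of reach is approached as far as the arm can. A call with a number of a shift or a turn outside -1 to 1 is refused whole. A call with a gripper value outside its range is refused whole. "gripper" is the opening in per cent of the stroke, from 0 (shut) to 100 (fully open), set as the call begins (left out, the last holds). The fingers move at their own pace and stop on an object; the grip force is fixed at half the most. Time passes only in rows, so rows that do not move let the fingers close, or fill a call up. It gives the time, the measured TCP pose, the force, the opening and the grip force at its end, in the units of the state.
- bot.get_obs(): the state, without advancing time (a new reading comes with each control period).
- bot.capture(name): name is "side" or "top" or "wrist"; returns the picture (420x560x3 uint8, blue, green, red); there is no depth.
- bot.get_calibration(name): a dict with "vfov" (degrees; the focal length in pixels is half the picture's height over the tangent of half this angle, whatever the lens; pixels are square), "cx", "cy" (the principal point, pixels), "eye" and "rotation" of the camera in the world. Camera axes: x right, y down, z forward; pixel columns grow to the right and rows downward; lengths in mm; the calibration is good to about 2 mm. The wrist camera is an equidistant fisheye: a pixel r from the principal point sees the ray r / f radians off the axis. A picture is of the moment at which its call begins: read the wrist's pose just before it. get_calibration takes no time and is no camera call; for the wrist camera it gives the pose at the moment of the call.
- bot.close_job(): hands the job in; it is judged then, once.
The state is a dict: "time": time; "joint_positions": joint angles; "dq": joint speeds; "tau": joint torques, N m; "tool_pos": TCP position; "tcp_rot": TCP orientation; "contact_force": force on the tool from outside, world axes, zero at the start; "moment": the same for the moment, N m; "grip_width": finger opening in mm; "finger_force": force on a finger pad.
Only numpy, scipy, OpenCV 4.12 (cv2) and the standard library are available. Lean on these libraries where they do the work, as an engineer would, in place of code of your own. Each camera call takes 0.05 s, during which the arm holds its last target. There are 200 camera calls.

## Working session

There is one attempt and no reset: what is moved stays moved. The work goes in short steps, Python scripts to look and compute and a tool call to move; the robot and the scene stay as the last step left them, time stands still between calls to the robot, and variables do not carry over. Pictures are saved under pics/ and viewed, at most 10 in all, crops included, and the job is handed in when it is done.

Besides the shell and the picture viewer there is one more tool, called after "Call:" by a JSON object that holds its "name" and its "arguments", one argument or row to a line. jog_arm: Moves the arm, as the interface text tells. Shift numbers are shares of 80 mm and turn numbers shares of 0.1 rad, none past 1 either way. Its arguments: {"type":"object","properties":{"targets":{"type":"array","items":{"type":"object","properties":{"xyz":{"type":"array","items":{"type":"number"}},"spin":{"type":"number"}}}},"gripper":{"type":"number"}},"required":["targets"]}

```bash
mkdir -p pics
cat > h.py <<'E'
import numpy as np, cv2
from plant import bot
def ray(cal,u,v,fish=False,H=420):
    f=H/2/np.tan(np.radians(cal["vfov"])/2)
    x,y=u-cal["cx"],v-cal["cy"]
    if fish:
        r=np.hypot(x,y);t=r/f;s=np.sin(t)/max(r,1e-9);d=np.array([x*s,y*s,np.cos(t)])
    else: d=np.array([x/f,y/f,1.])
    return np.array(cal["eye"]),np.array(cal["rotation"])@d
def plane(cal,u,v,z,fish=False):
    e,d=ray(cal,u,v,fish); return e+d*(z-e[2])/d[2]
E
python3 - <<'E'
from h import *
a=bot.capture("top");b=bot.capture("side")
cv2.imwrite("pics/top0.png",a);cv2.imwrite("pics/side0.png",b)
for n in("top","side"):print(n,bot.get_calibration(n))
o=bot.get_obs();print(o)
E
```

```text
top {'vfov': 43.930776813648, 'cx': 270.77265629255805, 'cy': 199.66064469062442, 'eye': array([ 455.04811321,    4.8599277 , 1368.75904821]), 'rotation': array([-3.05476928,  0.01398594, -1.59648944])}
side {'vfov': 56.75782252192015, 'cx': 284.39342068364033, 'cy': 214.43675071217385, 'eye': array([ 244.52532701, 1029.00479127,  691.51512679]), 'rotation': array([-2.09821498,  0.00613571, -2.85951303])}
{'time': 0.1, 'joint_positions': array([-1.45999447e+00,  3.42636059e-01,  1.52494232e+00, -1.81239551e-05,
        1.27541246e+00, -1.46008472e-01]), 'dq': array([-0.0017218 , -0.0004114 , -0.00433541, -0.00063845, -0.00161113,
       -0.0015567 ]), 'tau': array([ 1.27133346e-03, -4.32007027e+01, -2.44693798e+01,  7.18570291e-02,
        5.25679090e-02, -5.00313945e-05]), 'tool_pos': array([ 133.31790037, -507.39984049,  226.11601653]), 'tcp_rot': array([-3.14020682e+00, -1.86275014e-04,  2.56815488e-01]), 'contact_force': array([ 1.01518616, -0.53762823, -0.20318401]), 'moment': array([-0.04070752,  0.03683532, -0.03286734]), 'finger_force': 0.0, 'grip_width': 91.71878188737548}
```

View pics/top0.png

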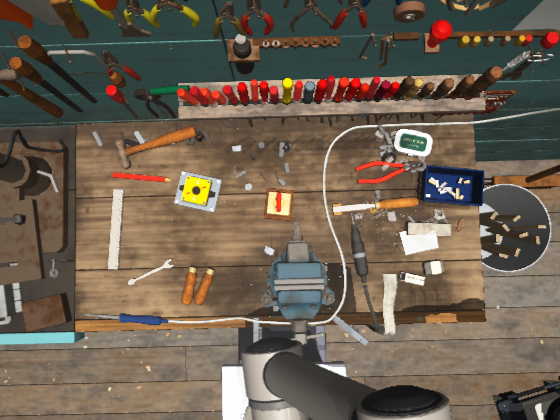

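View pics/side0.png

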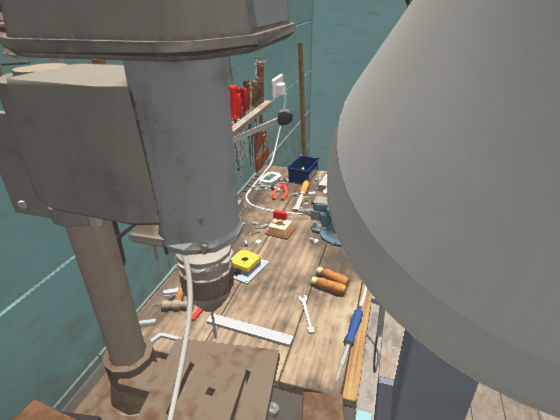

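The top view shows the lock (yellow) near (197,190) and the holder with the red bow near (279,203). A vise stands just in front of the holder at (300,280). In the side view the bow is near (281,214) and the lock near (246,261). I'll measure these now.

```bash
cat >> h.py <<'E'
from scipy.spatial.transform import Rotation as Ro
_p=ray
def ray(cal,u,v,fish=False):
    c=dict(cal);c["rotation"]=Ro.from_euler("xyz",cal["rotation"]).as_matrix(); return _p(c,u,v,fish)
def blobs(m,mn=15):
    cs,_=cv2.findContours(m,cv2.RETR_EXTERNAL,cv2.CHAIN_APPROX_NONE)
    return [c for c in cs if cv2.contourArea(c)>=mn]
E
python3 - <<'E'
from h import *
a=cv2.imread("pics/top0.png");c=bot.get_calibration("top")
h=cv2.cvtColor(a,cv2.COLOR_BGR2HSV)
def show(n,m,box,z,mn):
    k=np.zeros_like(m);x0,y0,x1,y1=box;k[y0:y1,x0:x1]=m[y0:y1,x0:x1]
    for b in blobs(k,mn):
        r=cv2.minAreaRect(b); q=cv2.boxPoints(r); ctr=plane(c,*r[0],z)
        P=np.array([plane(c,*p,z)[:2] for p in q]); e=P[1]-P[0],P[2]-P[1]
        print(n,np.round(r[0],1),ctr[:2].round(1),[(round(float(np.hypot(*v)),1),round(float(np.arctan2(v[1],v[0])),3)) for v in e])
show("yellow",cv2.inRange(h,(22,120,120),(35,255,255)),(170,165,225,215),36,100)
red=cv2.inRange(h,(0,190,90),(6,255,255))|cv2.inRange(h,(174,190,90),(180,255,255))
show("bow",red,(262,185,300,222),78,8)
show("lockred",red,(170,165,225,215),36,1)
show("holder",cv2.inRange(h,(7,40,150),(25,170,255)),(262,185,300,222),38-6,60)
cv2.imwrite("pics/z.png",cv2.resize(a[160:320,165:345],None,fx=4,fy=3.7,interpolation=cv2.INTER_CUBIC)[:592])
w=bot.capture("wrist")
E
```

```text
yellow [195.9 190.1] [601.4 212.9] [(65.5, -0.242), (66.6, -1.83)]
bow [278. 202.] [561.5   2.2] [(10.0, -1.598), (44.9, 3.114)]
holder [282.6 202.1] [564.8  -9.7] [(87.0, -0.124), (80.7, -1.698)]
```

View pics/z.png

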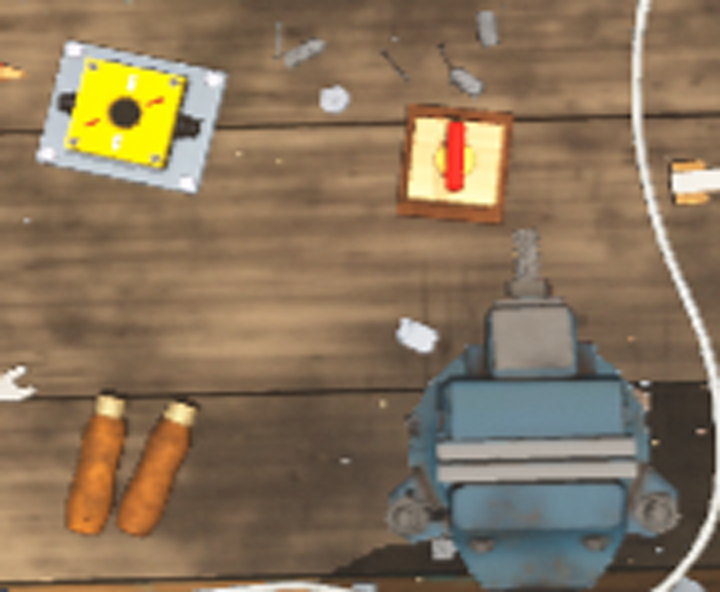

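Lock is about (601, 213) with yaw about -0.24. The key is about (561, 2) with yaw about -0.03. Gripping with the tool yaw near 3.11 keeps joint 6 in range all the way to the red marks. The helper below only works out row numbers.

```bash
cat >> h.py <<'E'
def plan(goal,yaw,rows=10,start=None):
    """rows (tool axes, full-scale shares) from the measured/commanded pose to goal at tool yaw"""
    o=bot.get_obs(); p,y0=(o["tool_pos"],o["tcp_rot"][2]) if start is None else start
    dy=(yaw-y0)/rows; step=(np.array(goal)-p)/rows; out=[]
    for i in range(rows):
        y=y0+i*dy; c,s=np.cos(y),np.sin(y)
        out.append([round(float(v),2) for v in (( c*step[0]+s*step[1])/80,(s*step[0]-c*step[1])/80,-step[2]/80,-dy/.1)])
    return out
E
python3 - <<'E'
from h import *
o=bot.get_obs()
p=(o["tool_pos"],o["tcp_rot"][2])
for r in plan((560,-400,240),1.257,10,p):print(r)
print()
for r in plan((563,2,210),2.257,10,(np.array([560,-400,240]),1.257)):print(r)
E
```

```text
[0.55, 0.01, -0.02, -1.0]
[0.55, 0.06, -0.02, -1.0]
[0.54, 0.11, -0.02, -1.0]
[0.52, 0.17, -0.02, -1.0]
[0.5, 0.22, -0.02, -1.0]
[0.48, 0.27, -0.02, -1.0]
[0.45, 0.32, -0.02, -1.0]
[0.42, 0.36, -0.02, -1.0]
[0.38, 0.4, -0.02, -1.0]
[0.34, 0.43, -0.02, -1.0]

[0.48, -0.15, 0.04, -1.0]
[0.49, -0.1, 0.04, -1.0]
[0.5, -0.05, 0.04, -1.0]
[0.5, -0.0, 0.04, -1.0]
[0.5, 0.05, 0.04, -1.0]
[0.49, 0.1, 0.04, -1.0]
[0.48, 0.15, 0.04, -1.0]
[0.46, 0.19, 0.04, -1.0]
[0.44, 0.24, 0.04, -1.0]
[0.42, 0.28, 0.04, -1.0]
```

Call:
{"name": "jog_arm", "arguments": {
  "targets": [
    {"xyz":[0.55,0.01,-0.02],"spin":-1},
    {"xyz":[0.55,0.06,-0.02],"spin":-1},
    {"xyz":[0.54,0.11,-0.02],"spin":-1},
    {"xyz":[0.52,0.17,-0.02],"spin":-1},
    {"xyz":[0.5,0.22,-0.02],"spin":-1},
    {"xyz":[0.48,0.27,-0.02],"spin":-1},
    {"xyz":[0.45,0.32,-0.02],"spin":-1},
    {"xyz":[0.42,0.36,-0.02],"spin":-1},
    {"xyz":[0.38,0.4,-0.02],"spin":-1},
    {"xyz":[0.34,0.43,-0.02],"spin":-1}
  ]
}}

```text
time: 1.4
tool_pos: [561.7, -400.1, 242.3]
tcp_rot: [-3.141, -0.0, 1.26]
contact_force: [-0.4, 0.1, 0.7]
grip_width: 91.8
finger_force: 0.0
```

Call:
{"name": "jog_arm", "arguments": {
  "targets": [
    {"xyz":[0.48,-0.15,0.04],"spin":-1},
    {"xyz":[0.49,-0.1,0.04],"spin":-1},
    {"xyz":[0.5,-0.05,0.04],"spin":-1},
    {"xyz":[0.5,0,0.04],"spin":-1},
    {"xyz":[0.5,0.05,0.04],"spin":-1},
    {"xyz":[0.49,0.1,0.04],"spin":-1},
    {"xyz":[0.48,0.15,0.04],"spin":-1},
    {"xyz":[0.46,0.19,0.04],"spin":-1},
    {"xyz":[0.44,0.24,0.04],"spin":-1},
    {"xyz":[0.42,0.28,0.04],"spin":-1}
  ]
}}

```text
time: 2.65
tool_pos: [565.0, 1.8, 210.3]
tcp_rot: [-3.141, -0.0, 2.26]
contact_force: [0.3, 0.6, 0.0]
grip_width: 92.0
finger_force: 0.0
```

Call:
{"name": "jog_arm", "arguments": {
  "targets": [
    {"xyz":[0,0,0.1],"spin":-1},
    {"xyz":[0,0,0.1],"spin":-1},
    {"xyz":[0,0,0.1],"spin":-1},
    {"xyz":[0,0,0.1],"spin":-1},
    {"xyz":[0,0,0.1],"spin":-1},
    {"xyz":[0,0,0],"spin":-1},
    {"xyz":[0,0,0],"spin":-1},
    {"xyz":[0,0,0],"spin":-1},
    {"xyz":[0,0,0],"spin":-0.5},
    {"xyz":[0,0,0],"spin":0}
  ]
}}

```text
time: 3.9
tool_pos: [565.0, 0.5, 170.4]
tcp_rot: [-3.142, -0.001, 3.106]
contact_force: [-0.4, 0.0, 1.2]
grip_width: 92.0
finger_force: 0.0
```

Run:
```python
from h import *
c=bot.get_calibration("wrist");w=bot.capture("wrist");print(c)
cv2.imwrite("pics/w1.png",w);np.save("w1.npy",c,allow_pickle=True)
h=cv2.cvtColor(w,cv2.COLOR_BGR2HSV)
red=cv2.inRange(h,(0,170,70),(6,255,255))|cv2.inRange(h,(174,170,70),(180,255,255))
for b in blobs(red,30):
    r=cv2.minAreaRect(b);print(np.round(r[0],1),r[1],plane(c,*r[0],78,True).round(1))
```

```text
{'vfov': 65.70646984690485, 'cx': 284.9868297222579, 'cy': 207.43826549985204, 'eye': array([490.23001778,   2.91744091, 329.21085701]), 'rotation': array([2.85885470e+00, 1.24225858e-04, 1.53636552e+00])}
[ 89.5 241.5] (9.0, 45.0) [ 590.6 -187.4   78. ]
[538.5 240.7] (41.640892028808594, 9.711773872375488) [609.3 268.9  78. ]
[285.5 205. ] (14.133437156677246, 58.14423751831055) [561.1   0.8  78. ]
```

View pics/w1.png

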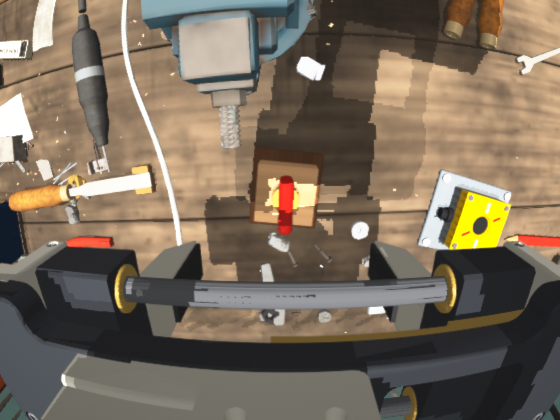

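The wrist view shows the bow from (285,176) to (287,234), with the gripper nearly above it, and the lock at (480,225). I'll refine the key from the blob's far end.

Run:
```python
from h import *
w=cv2.imread("pics/w1.png");c=np.load("w1.npy",allow_pickle=True).item()
h=cv2.cvtColor(w,cv2.COLOR_BGR2HSV)
red=cv2.inRange(h,(0,170,70),(6,255,255))|cv2.inRange(h,(174,170,70),(180,255,255))
red[:,:250]=0;red[:,320:]=0
ys,xs=np.nonzero(red); 
for v in range(ys.min(),ys.max()+1,6):
    x=xs[ys==v];print(v,x.min(),x.max(),plane(c,(x.min()+x.max())/2,v,78,True)[:2].round(1),plane(c,(x.min()+x.max())/2,v,48,True)[:2].round(1))
print(ys.max(), plane(c,286,ys.max()+.5,78,True), plane(c,286,ys.min()-.5,48,True))
# lock
yel=cv2.inRange(h,(22,120,100),(35,255,255))
for b in blobs(yel,300):
    r=cv2.minAreaRect(b);P=np.array([plane(c,*p,36,True)[:2] for p in cv2.boxPoints(r)]);print(r[0],P.mean(0),P.round(1).tolist())
```

```text
176 283 289 [537.5   2.1] [543.2   1.9]
182 280 292 [542.3   1.9] [548.6   1.8]
188 279 293 [547.2   1.7] [554.    1.6]
194 280 292 [552.1   1.6] [559.5   1.4]
200 279 292 [557.   1.] [565.    0.8]
206 279 291 [5.62e+02 4.00e-01] [5.705e+02 1.000e-01]
212 279 292 [567.    0.7] [5.762e+02 4.000e-01]
218 279 291 [5.721e+02 1.000e-01] [ 5.819e+02 -3.000e-01]
224 279 290 [ 5.772e+02 -5.000e-01] [587.6  -0.9]
230 278 291 [582.5  -0.7] [593.5  -1.1]
234 [5.86469164e+02 4.09021982e-01 7.80000000e+01] [542.71558479   1.96502216  48.        ]
(477.0, 225.5) [604.33857785 210.62109686] [[624.8, 167.1], [561.1, 182.9], [580.4, 253.5], [651.1, 239.0]]
```

Call:
{"name": "jog_arm", "arguments": {
  "targets": [
    {"xyz":[0.04,0.005,0.18],"spin":0.1},
    {"xyz":[0,0,0.18],"spin":0},
    {"xyz":[0,0,0.18],"spin":0},
    {"xyz":[0,0,0.18],"spin":0},
    {"xyz":[0,0,0.18],"spin":0},
    {"xyz":[0,0,0.18],"spin":0},
    {"xyz":[0,0,0.18],"spin":0},
    {"xyz":[0,0,0.16],"spin":0},
    {"xyz":[0,0,0.1],"spin":0},
    {"xyz":[0,0,0],"spin":0}
  ]
}}

```text
time: 5.2
tool_pos: [561.7, 1.0, 48.5]
tcp_rot: [-3.142, -0.001, 3.097]
contact_force: [-0.8, -0.2, 0.5]
grip_width: 91.8
finger_force: 0.0
```

Call:
{"name": "jog_arm", "arguments": {
  "gripper": 0,
  "targets": [
    {"xyz":[0,0,0],"spin":0},
    {"xyz":[0,0,0],"spin":0},
    {"xyz":[0,0,0],"spin":0},
    {"xyz":[0,0,0],"spin":0},
    {"xyz":[0,0,0],"spin":0},
    {"xyz":[0,0,0],"spin":0},
    {"xyz":[0,0,0],"spin":0},
    {"xyz":[0,0,0],"spin":0},
    {"xyz":[0,0,0],"spin":0},
    {"xyz":[0,0,0],"spin":0}
  ]
}}

```text
time: 6.45
tool_pos: [562.0, 1.0, 49.1]
tcp_rot: [-3.142, -0.0, 3.097]
contact_force: [0.0, -0.4, -0.9]
grip_width: 11.8
finger_force: 30.0
```

Call:
{"name": "jog_arm", "arguments": {
  "targets": [
    {"xyz":[0,0,-0.1],"spin":0},
    {"xyz":[0,0,-0.2],"spin":0},
    {"xyz":[0,0,-0.4],"spin":0},
    {"xyz":[0,0,-0.4],"spin":0},
    {"xyz":[-0.11,0.445,0],"spin":0},
    {"xyz":[-0.11,0.445,0],"spin":0},
    {"xyz":[-0.11,0.445,0],"spin":0},
    {"xyz":[-0.11,0.445,0],"spin":0},
    {"xyz":[-0.11,0.445,0],"spin":0},
    {"xyz":[-0.11,0.445,0],"spin":0}
  ]
}}

```text
time: 7.7
tool_pos: [624.7, 213.2, 138.5]
tcp_rot: [3.141, 0.001, 3.097]
contact_force: [0.9, 0.2, -0.2]
grip_width: 11.4
finger_force: 30.0
```

Call:
{"name": "jog_arm", "arguments": {
  "targets": [
    {"xyz":[0,0,0],"spin":-1},
    {"xyz":[0,0,0],"spin":-1},
    {"xyz":[0,0,0],"spin":0},
    {"xyz":[0,0,0],"spin":0},
    {"xyz":[0,0,0],"spin":0},
    {"xyz":[0,0,0],"spin":0},
    {"xyz":[0,0,0],"spin":0},
    {"xyz":[0,0,0],"spin":0},
    {"xyz":[0,0,0],"spin":0},
    {"xyz":[0,0,0],"spin":0}
  ]
}}

```text
time: 8.95
tool_pos: [624.3, 212.0, 137.0]
tcp_rot: [-3.142, -0.0, -2.986]
contact_force: [-0.2, -0.4, -0.8]
grip_width: 11.7
finger_force: 30.0
```

Run:
```python
from h import *
o=bot.get_obs();print(o["tool_pos"],o["tcp_rot"],o["contact_force"],o["grip_width"])
c=bot.get_calibration("wrist");w=bot.capture("wrist")
cv2.imwrite("pics/w2.png",w);np.save("w2.npy",c,allow_pickle=True)
h=cv2.cvtColor(w,cv2.COLOR_BGR2HSV)
yel=cv2.inRange(h,(22,120,100),(35,255,255))
for b in blobs(yel,800):
    r=cv2.minAreaRect(b);P=np.array([plane(c,*p,36,True)[:2] for p in cv2.boxPoints(r)]);print(r[0],P.mean(0),P.round(1).tolist())
print(c["eye"])
```

```text
[624.30371212 211.99638143 137.02991236] [-3.14150890e+00 -9.97526628e-05 -2.98643335e+00] [-0.22138234 -0.41630347 -0.80184358] 11.690251095983168
(291.01116943359375, 182.0563507080078) [603.65835073 213.54044296] [[627.1, 173.9], [564.6, 189.9], [579.1, 251.7], [643.9, 238.6]]
[550.28430993 200.11629574 295.82021781]
```

View pics/w2.png

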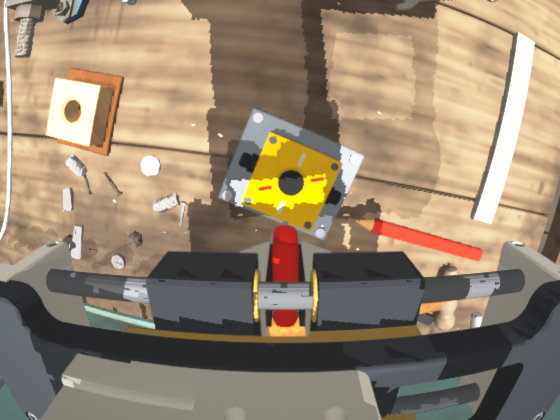

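The mouth is the dark disc near (291,183), the red marks are near (265,188) and (318,179), and the bow's near end is near (285,226). I'll measure the mouth, the marks, and where the key sits in the grip.

Run:
```python
from h import *
w=cv2.imread("pics/w2.png");c=np.load("w2.npy",allow_pickle=True).item()
h=cv2.cvtColor(w,cv2.COLOR_BGR2HSV)
d=cv2.inRange(h,(0,0,0),(180,255,60));k=np.zeros_like(d);k[165:202,272:310]=d[165:202,272:310]
for b in blobs(k,60):
    e=cv2.fitEllipse(b);print("mouth",e,plane(c,*e[0],36,True),plane(c,*e[0],33.5,True), 'diam',np.ptp([plane(c,*p[0],36,True)[:2] for p in b],axis=0))
red=cv2.inRange(h,(0,150,70),(7,255,255))|cv2.inRange(h,(174,150,70),(180,255,255))
L=[]
for b in blobs(red,5):
    r=cv2.minAreaRect(b)
    if r[0][1]<205 and 240<r[0][0]<340:
        p=plane(c,*r[0],36,True)[:2];L.append(p);print("red",r[0],p)
if len(L)==2:
    v=L[0]-L[1];print("mid",(L[0]+L[1])/2,"ang",np.arctan2(v[1],v[0]))
m=red.copy();m[:,:265]=0;m[:,305:]=0;m[:215]=0
ys,xs=np.nonzero(m)
o=bot.get_obs();T=o["tool_pos"];R=Ro.from_euler("xyz",o["tcp_rot"]).as_matrix()
for v in (ys.min(),ys.min()+3,ys.min()+8,ys.min()+16,ys.min()+26):
    x=xs[ys==v];u=(x.min()+x.max())/2
    print(v,x.min(),x.max(),[(R.T@(plane(c,u,v-.5,z,True)-T)).round(1).tolist() for z in (T[2]-.8,T[2]+29)])
```

```text
mouth ((289.86529541015625, 174.9088134765625), (7.661823749542236, 20.023378372192383), 85.23513793945312) [597.24715827 211.45922446  36.        ] [597.69903658 211.56836655  33.5       ] diam [ 7.92456194 15.91922352]
red (264.4117736816406, 187.64706420898438) [610.94514058 192.53413305]
red (316.52996826171875, 179.2100067138672) [597.31004546 233.52219149]
mid [604.12759302 213.02816227] ang -1.2496517278182027
225 281 287 [[19.3, -0.8, 0.8], [29.7, -0.7, -29.0]]
228 276 294 [[17.7, -0.3, 0.8], [28.4, -0.3, -29.0]]
233 274 296 [[14.9, -0.3, 0.8], [26.1, -0.3, -29.0]]
241 273 297 [[10.4, -0.3, 0.8], [22.4, -0.3, -29.0]]
251 272 298 [[4.6, -0.3, 0.8], [17.7, -0.3, -29.0]]
```

Call:
{"name": "jog_arm", "arguments": {
  "targets": [
    {"xyz":[0,0,0],"spin":1},
    {"xyz":[0,0,0],"spin":1},
    {"xyz":[0.1,0,0],"spin":0},
    {"xyz":[0.1,0.004,0],"spin":0},
    {"xyz":[0.09,0,0.16],"spin":0},
    {"xyz":[0,0,0.2],"spin":0},
    {"xyz":[0,0,0.2],"spin":0},
    {"xyz":[0,0,0.1],"spin":0},
    {"xyz":[0,0,0],"spin":0},
    {"xyz":[0,0,0],"spin":0}
  ]
}}

```text
time: 10.25
tool_pos: [601.6, 213.4, 84.7]
tcp_rot: [3.141, 0.001, 3.097]
contact_force: [0.5, 0.5, -1.6]
grip_width: 11.8
finger_force: 30.0
```

Run:
```python
from h import *
o=bot.get_obs();print(o["tool_pos"],o["tcp_rot"],o["contact_force"],o["moment"])
a=bot.capture("top");b=bot.capture("side")
i=np.hstack([cv2.resize(a[165:215,170:225],(385,350),interpolation=cv2.INTER_CUBIC),cv2.resize(b[220:290,215:285],(350,350),interpolation=cv2.INTER_CUBIC)])
cv2.imwrite("pics/chk.png",i);cv2.imwrite("pics/side1.png",b)
```

```text
[601.59664819 213.39333753  84.65292475] [3.14145483e+00 8.35876480e-04 3.09679358e+00] [ 0.47905525  0.54424861 -1.62913964] [ 0.08881085 -0.17773765 -0.02278989]
```

View pics/chk.png

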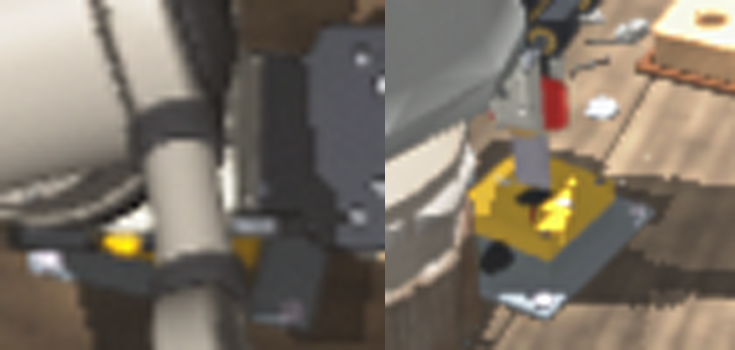

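The side crop shows the shank ending right over the mouth, so the alignment looks right. I'll descend gently.

Call:
{"name": "jog_arm", "arguments": {
  "targets": [
    {"xyz":[0,0,0.02],"spin":0},
    {"xyz":[0,0,0.02],"spin":0},
    {"xyz":[0,0,0.02],"spin":0},
    {"xyz":[0,0,0.015],"spin":0},
    {"xyz":[0,0,0.015],"spin":0},
    {"xyz":[0,0,0],"spin":0},
    {"xyz":[0,0,0],"spin":0},
    {"xyz":[0,0,0],"spin":0},
    {"xyz":[0,0,0],"spin":0},
    {"xyz":[0,0,0],"spin":0}
  ]
}}

```text
time: 11.6
tool_pos: [601.2, 213.4, 77.1]
tcp_rot: [-3.142, 0.0, 3.097]
contact_force: [0.1, 0.3, -1.1]
grip_width: 11.6
finger_force: 30.0
```

Call:
{"name": "jog_arm", "arguments": {
  "targets": [
    {"xyz":[0,0,0.01],"spin":0},
    {"xyz":[0,0,0.01],"spin":0},
    {"xyz":[0,0,0.01],"spin":0},
    {"xyz":[0,0,0.01],"spin":0},
    {"xyz":[0,0,0.01],"spin":0},
    {"xyz":[0,0,0],"spin":0},
    {"xyz":[0,0,0],"spin":0},
    {"xyz":[0,0,0],"spin":0},
    {"xyz":[0,0,0],"spin":0},
    {"xyz":[0,0,0],"spin":0}
  ]
}}

```text
time: 12.85
tool_pos: [601.2, 213.4, 73.1]
tcp_rot: [-3.142, -0.0, 3.097]
contact_force: [-0.3, 0.9, -0.8]
grip_width: 11.8
finger_force: 30.0
```

Call:
{"name": "jog_arm", "arguments": {
  "targets": [
    {"xyz":[0,0,0.01],"spin":0},
    {"xyz":[0,0,0.01],"spin":0},
    {"xyz":[0,0,0.01],"spin":0},
    {"xyz":[0,0,0.01],"spin":0},
    {"xyz":[0,0,0.01],"spin":0},
    {"xyz":[0,0,0.01],"spin":0},
    {"xyz":[0,0,0],"spin":0},
    {"xyz":[0,0,0],"spin":0},
    {"xyz":[0,0,0],"spin":0},
    {"xyz":[0,0,0],"spin":0}
  ]
}}

```text
time: 14.1
tool_pos: [601.2, 213.4, 68.3]
tcp_rot: [-3.142, 0.0, 3.097]
contact_force: [0.3, 0.7, -1.5]
grip_width: 11.7
finger_force: 30.0
```

Call:
{"name": "jog_arm", "arguments": {
  "targets": [
    {"xyz":[0,0,0],"spin":-0.5},
    {"xyz":[0,0,0],"spin":-0.5},
    {"xyz":[0,0,0],"spin":-0.5},
    {"xyz":[0,0,0],"spin":-0.5},
    {"xyz":[0,0,0],"spin":-0.5},
    {"xyz":[0,0,0],"spin":-0.5},
    {"xyz":[0,0,0.01],"spin":0},
    {"xyz":[0,0,0.01],"spin":0},
    {"xyz":[0,0,0.01],"spin":0},
    {"xyz":[0,0,0],"spin":0}
  ]
}}

```text
time: 15.35
tool_pos: [601.1, 213.3, 65.8]
tcp_rot: [-3.142, -0.0, -2.887]
contact_force: [0.3, 0.4, -1.3]
grip_width: 11.9
finger_force: 30.0
```

Lower end about 23 mm. Next, 2.4 mm more to press on the rotor face.

Call:
{"name": "jog_arm", "arguments": {
  "targets": [
    {"xyz":[0,0,0.005],"spin":0},
    {"xyz":[0,0,0.005],"spin":0},
    {"xyz":[0,0,0.005],"spin":0},
    {"xyz":[0,0,0.005],"spin":0},
    {"xyz":[0,0,0.005],"spin":0},
    {"xyz":[0,0,0.005],"spin":0},
    {"xyz":[0,0,0],"spin":0},
    {"xyz":[0,0,0],"spin":0},
    {"xyz":[0,0,0],"spin":0},
    {"xyz":[0,0,0],"spin":0}
  ]
}}

```text
time: 16.6
tool_pos: [601.2, 213.4, 63.5]
tcp_rot: [-3.142, 0.0, -2.886]
contact_force: [-0.1, -0.3, 2.2]
grip_width: 11.8
finger_force: 30.0
```

Contact feels right at about 3 N. I'll press slightly more and sweep clockwise.

Call:
{"name": "jog_arm", "arguments": {
  "targets": [
    {"xyz":[0,0,0.005],"spin":0},
    {"xyz":[0,0,0.005],"spin":0},
    {"xyz":[0,0,0],"spin":0.3},
    {"xyz":[0,0,0],"spin":0.3},
    {"xyz":[0,0,0],"spin":0.3},
    {"xyz":[0,0,0],"spin":0.3},
    {"xyz":[0,0,0],"spin":0.3},
    {"xyz":[0,0,0],"spin":0.3},
    {"xyz":[0,0,0],"spin":0.3},
    {"xyz":[0,0,0],"spin":0}
  ]
}}

```text
time: 17.85
tool_pos: [601.2, 213.3, 62.7]
tcp_rot: [-3.142, 0.0, -3.097]
contact_force: [0.9, 2.1, 2.5]
grip_width: 12.0
finger_force: 30.0
```

Call:
{"name": "jog_arm", "arguments": {
  "targets": [
    {"xyz":[0,0,0],"spin":0.3},
    {"xyz":[0,0,0],"spin":0.3},
    {"xyz":[0,0,0],"spin":0.3},
    {"xyz":[0,0,0],"spin":0.3},
    {"xyz":[0,0,0],"spin":0.3},
    {"xyz":[0,0,0],"spin":0.3},
    {"xyz":[0,0,0],"spin":0},
    {"xyz":[0,0,0],"spin":0},
    {"xyz":[0,0,0],"spin":0},
    {"xyz":[0,0,0],"spin":0}
  ]
}}

```text
time: 19.1
tool_pos: [601.1, 213.2, 62.6]
tcp_rot: [-3.141, -0.0, 3.007]
contact_force: [0.2, -2.2, 2.9]
grip_width: 11.8
finger_force: 30.0
```

Call:
{"name": "jog_arm", "arguments": {
  "targets": [
    {"xyz":[0,0,0],"spin":0.3},
    {"xyz":[0,0,0],"spin":0.3},
    {"xyz":[0,0,0],"spin":0.3},
    {"xyz":[0,0,0],"spin":0.3},
    {"xyz":[0,0,0],"spin":0.3},
    {"xyz":[0,0,0],"spin":0.3},
    {"xyz":[0,0,0],"spin":0},
    {"xyz":[0,0,0],"spin":0},
    {"xyz":[0,0,0],"spin":0},
    {"xyz":[0,0,0],"spin":0}
  ]
}}

```text
time: 20.35
tool_pos: [601.2, 213.3, 62.7]
tcp_rot: [-3.142, 0.0, 2.827]
contact_force: [0.1, -0.5, -0.7]
grip_width: 12.2
finger_force: 30.0
```

The force fell back to baseline near yaw 2.83, so the blade looks dropped in. I'll check with a short press.

Call:
{"name": "jog_arm", "arguments": {
  "targets": [
    {"xyz":[0,0,0.005],"spin":0},
    {"xyz":[0,0,0.005],"spin":0},
    {"xyz":[0,0,0.005],"spin":0},
    {"xyz":[0,0,0.005],"spin":0},
    {"xyz":[0,0,0.005],"spin":0},
    {"xyz":[0,0,0],"spin":0},
    {"xyz":[0,0,0],"spin":0},
    {"xyz":[0,0,0],"spin":0},
    {"xyz":[0,0,0],"spin":0},
    {"xyz":[0,0,0],"spin":0}
  ]
}}

```text
time: 21.6
tool_pos: [601.2, 213.4, 60.7]
tcp_rot: [-3.142, 0.0, 2.827]
contact_force: [-0.0, -0.4, -0.6]
grip_width: 11.6
finger_force: 30.0
```

Call:
{"name": "jog_arm", "arguments": {
  "targets": [
    {"xyz":[0,0,0.01],"spin":0},
    {"xyz":[0,0,0.01],"spin":0},
    {"xyz":[0,0,0.01],"spin":0},
    {"xyz":[0,0,0.01],"spin":0},
    {"xyz":[0,0,0.01],"spin":0},
    {"xyz":[0,0,0.01],"spin":0},
    {"xyz":[0,0,0.01],"spin":0},
    {"xyz":[0,0,0],"spin":0},
    {"xyz":[0,0,0],"spin":0},
    {"xyz":[0,0,0],"spin":0}
  ]
}}

```text
time: 22.85
tool_pos: [601.2, 213.4, 55.2]
tcp_rot: [-3.142, 0.0, 2.827]
contact_force: [-0.6, -0.2, 1.5]
grip_width: 11.6
finger_force: 30.0
```

Call:
{"name": "jog_arm", "arguments": {
  "targets": [
    {"xyz":[0,0,0.005],"spin":0},
    {"xyz":[0,0,0.005],"spin":0},
    {"xyz":[0,0,0],"spin":0.4},
    {"xyz":[0,0,0],"spin":0.4},
    {"xyz":[0,0,0],"spin":0.4},
    {"xyz":[0,0,0],"spin":0.4},
    {"xyz":[0,0,0],"spin":0.4},
    {"xyz":[0,0,0],"spin":0.4},
    {"xyz":[0,0,0],"spin":0.4},
    {"xyz":[0,0,0],"spin":0.4}
  ]
}}

```text
time: 24.1
tool_pos: [601.9, 214.2, 54.7]
tcp_rot: [3.139, 0.001, 2.506]
contact_force: [-0.3, 2.9, 1.8]
grip_width: 11.9
finger_force: 30.0
```

```bash
python3 -c "
from h import *
o=bot.get_obs();print(o['tool_pos'],o['tcp_rot'],o['contact_force'],o['moment'])"
```

```text
[601.87321936 214.22319179  54.70334969] [3.13927739e+00 8.27218753e-04 2.50574726e+00] [-0.25643524  2.85658583  1.83654728] [ 0.63302192 -0.25175946  0.12394336]
```

Call:
{"name": "jog_arm", "arguments": {
  "targets": [
    {"xyz":[0,0,0],"spin":0.6},
    {"xyz":[0,0,0],"spin":0.6},
    {"xyz":[0,0,0],"spin":0.6},
    {"xyz":[0,0,0],"spin":0.6},
    {"xyz":[0,0,0],"spin":0.6},
    {"xyz":[0,0,0],"spin":0.6},
    {"xyz":[0,0,0],"spin":0.6},
    {"xyz":[0,0,0],"spin":0.6},
    {"xyz":[0,0,0],"spin":0.6},
    {"xyz":[0,0,0],"spin":0}
  ]
}}

```text
time: 25.35
tool_pos: [602.5, 214.6, 55.0]
tcp_rot: [3.137, -0.001, 1.967]
contact_force: [2.3, 4.9, 1.7]
grip_width: 12.0
finger_force: 30.0
```

```bash
python3 -c "
from h import *
o=bot.get_obs();print(o['tool_pos'],o['tcp_rot'],o['contact_force'],o['moment'])"
```

```text
[602.49186383 214.62954068  54.97586567] [ 3.13741609e+00 -6.03390380e-04  1.96730303e+00] [2.3353938  4.86421516 1.71285997] [ 1.06545019 -0.68334135  0.11523247]
```

Call:
{"name": "jog_arm", "arguments": {
  "targets": [
    {"xyz":[0.005,0.005,0],"spin":0.2},
    {"xyz":[0.005,0.005,0],"spin":0.2},
    {"xyz":[0,0,0],"spin":0.2},
    {"xyz":[0,0,0],"spin":0.2},
    {"xyz":[0,0,0],"spin":0.2},
    {"xyz":[0,0,0],"spin":0.1},
    {"xyz":[0,0,0],"spin":0},
    {"xyz":[0,0,0],"spin":0},
    {"xyz":[0,0,0],"spin":0},
    {"xyz":[0,0,0],"spin":0}
  ]
}}

```text
time: 26.6
tool_pos: [602.6, 214.8, 54.8]
tcp_rot: [3.139, -0.0, 1.856]
contact_force: [3.9, 3.9, 1.3]
grip_width: 11.8
finger_force: 30.0
```

```bash
python3 -c "
from h import *
o=bot.get_obs();print(o['tool_pos'],o['tcp_rot'],o['contact_force'],o['moment'])"
```

```text
[602.64813273 214.76203631  54.76348794] [ 3.13885787e+00 -8.82202484e-05  1.85641951e+00] [3.93014184 3.87121319 1.2929078 ] [ 0.85749862 -1.01336721  0.20203731]
```

Call:
{"name": "jog_arm", "arguments": {
  "targets": [
    {"xyz":[0.003,0.006,0],"spin":0.1},
    {"xyz":[0.003,0.006,0],"spin":0.1},
    {"xyz":[0,0,0],"spin":0.1},
    {"xyz":[0,0,0],"spin":0.1},
    {"xyz":[0,0,0],"spin":0.1},
    {"xyz":[0,0,0],"spin":0},
    {"xyz":[0,0,0],"spin":0},
    {"xyz":[0,0,0],"spin":0},
    {"xyz":[0,0,0],"spin":0},
    {"xyz":[0,0,0],"spin":0}
  ]
}}

```text
time: 27.85
tool_pos: [602.7, 215.0, 54.4]
tcp_rot: [3.141, 0.0, 1.807]
contact_force: [5.4, 1.7, 1.6]
grip_width: 11.7
finger_force: 30.0
```

```bash
python3 -c "
from h import *
o=bot.get_obs();print(o['tool_pos'],o['tcp_rot'],o['contact_force'],o['moment'])"
```

```text
[602.72151635 214.99081263  54.39200724] [3.14091121e+00 3.56509165e-04 1.80682931e+00] [5.37260519 1.65442608 1.63247401] [ 0.31169805 -1.20217378  0.11453717]
```

The key is practically at the stop. I'll touch it once more lightly, then back off within the slot play to centre the blade, easing the side load.

Call:
{"name": "jog_arm", "arguments": {
  "targets": [
    {"xyz":[0,0.008,0],"spin":0.1},
    {"xyz":[0,0.008,0],"spin":0.05},
    {"xyz":[0,0,0],"spin":0},
    {"xyz":[0,0,0],"spin":-0.2},
    {"xyz":[0,0,0],"spin":-0.2},
    {"xyz":[0,0,0],"spin":-0.2},
    {"xyz":[0,0,0],"spin":-0.2},
    {"xyz":[0,0,0],"spin":0},
    {"xyz":[0,0,0],"spin":0},
    {"xyz":[0,0,0],"spin":0}
  ]
}}

```text
time: 29.1
tool_pos: [603.2, 215.4, 54.1]
tcp_rot: [-3.14, -0.0, 1.872]
contact_force: [-2.0, -1.8, 2.2]
grip_width: 11.7
finger_force: 30.0
```

```bash
python3 -c "
from h import *
o=bot.get_obs();print(o['tool_pos'],o['tcp_rot'],o['contact_force'],o['moment'])"
```

```text
[603.16445259 215.3517023   54.06033459] [-3.14040153e+00 -3.20021402e-05  1.87175892e+00] [-1.99549218 -1.84749174  2.22721031] [-0.1785672   0.39295527 -0.0255392 ]
```

Call:
{"name": "jog_arm", "arguments": {
  "gripper": 60,
  "targets": [
    {"xyz":[0,0,0],"spin":0},
    {"xyz":[0,0,0],"spin":0},
    {"xyz":[0,0,0],"spin":0},
    {"xyz":[0,0,0],"spin":0},
    {"xyz":[0,0,0],"spin":0},
    {"xyz":[0,0,0],"spin":0},
    {"xyz":[0,0,0],"spin":0},
    {"xyz":[0,0,0],"spin":0},
    {"xyz":[0,0,0],"spin":0},
    {"xyz":[0,0,0],"spin":0}
  ]
}}

```text
time: 30.35
tool_pos: [603.7, 215.4, 54.3]
tcp_rot: [-3.142, 0.0, 1.872]
contact_force: [0.0, -0.5, -0.3]
grip_width: 55.2
finger_force: 0.0
```

Call:
{"name": "jog_arm", "arguments": {
  "targets": [
    {"xyz":[0,0,-0.1],"spin":0},
    {"xyz":[0,0,-0.1],"spin":0},
    {"xyz":[0,0,-0.2],"spin":0},
    {"xyz":[0,0,-0.2],"spin":0},
    {"xyz":[0,0,-0.2],"spin":0},
    {"xyz":[0,0,-0.2],"spin":0},
    {"xyz":[0,0,-0.2],"spin":0},
    {"xyz":[0,0,-0.2],"spin":0},
    {"xyz":[0,0,-0.2],"spin":0},
    {"xyz":[0,0,0],"spin":0}
  ]
}}

```text
time: 31.6
tool_pos: [604.4, 215.6, 184.0]
tcp_rot: [3.139, 0.0, 1.872]
contact_force: [0.6, -0.9, 0.1]
grip_width: 55.0
finger_force: 0.0
```

Run:
```python
from h import *
c=bot.get_calibration("wrist");w=bot.capture("wrist")
b=bot.capture("side")
i=np.hstack([cv2.resize(w[100:300,180:380],(390,390),interpolation=cv2.INTER_CUBIC),cv2.resize(b[210:290,205:285],(390,390),interpolation=cv2.INTER_CUBIC)])
cv2.imwrite("pics/end.png",i)
h=cv2.cvtColor(w,cv2.COLOR_BGR2HSV)
red=cv2.inRange(h,(0,150,70),(7,255,255))|cv2.inRange(h,(174,150,70),(180,255,255))
for q in blobs(red,100):
    r=cv2.minAreaRect(q);B=cv2.boxPoints(r);P=np.array([plane(c,*p,80,True)[:2] for p in B]);e=[P[1]-P[0],P[2]-P[1]]
    e=max(e,key=np.linalg.norm);print(r[0],P.mean(0),np.linalg.norm(e),np.arctan2(e[1],e[0]))
```

```text
(282.5, 201.5) [602.26949296 218.06060793] 54.88430493011137 1.8652437035854335
(365.2370910644531, 64.64644622802734) [632.25731752 351.06063733] 108.82740128688815 1.4524708117540126
```

View pics/end.png

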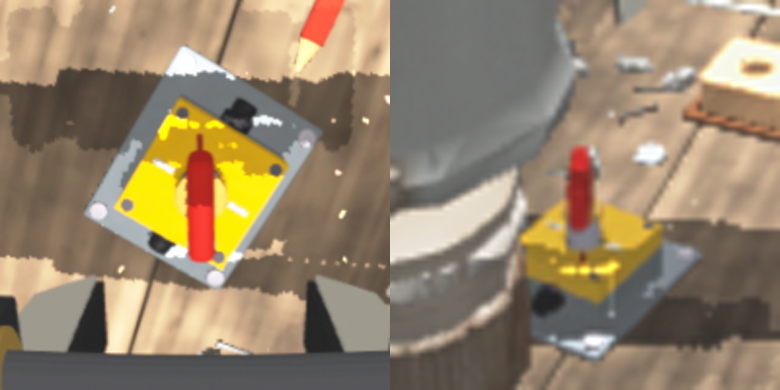

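The key stands upright in the lock with its bow lined up on the red marks (mark at (200,140), bow along (200,150)-(202,260)). Its measured yaw is 1.865 against 1.89 for the marks, and the gripper is clear.

```bash
python3 -c "
from plant import bot
print(bot.close_job())"
```

```text
the job is handed in; nothing more can be done
None
```

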